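# Take the width of a slate board on the tape measure and lock it

### The arm

A 6-joint arm with a two-finger parallel gripper is mounted at the origin on a cart in front of the work surface, level with it; the furniture and walls round the work are solid. World frame = base frame: x ahead of the robot, y to its left, z up, the work surface at z = 0. Lengths are in mm, angles in rad, forces in N, time in s.
With the tool pointing down it reaches from about 250 to 775 mm from the base axis. Payload 8.9 kg.
Tool frame: the origin (TCP) lies between the finger pads; the fingertips stand 22 mm ahead of it and the grasp point (between the pads) lies 3 mm ahead of it; z points along the fingers, y is the line along which they close (so a half turn about z gives the same grasp; the last joint's range is limited). The gripper opens to 85 mm and grips with 20 to 120 N. Pads are 22 mm wide; open, the fingers measure 114 mm over their backs; the gripper's body (76 mm by 85 mm) begins 54 mm behind the grasp point. The pads swing forward as they close: fully open they stand 13 mm farther back than shut.
Start: joints at [0.997, 0.291, -0.153, 1.127, 0, 1.431], TCP at [221.139, 476.152, 253.305] pointing down, gripper open.
Joint ranges: [-2.52, 2.52], [-0.91, 1.74], [-1.3, 1.37], [-1.96, 2.02], [-1.52, 1.47], [-3.14, 3.14]. Speed limits (rad/s): [2.22, 2.22, 2.79, 3.14, 3.14, 3.14].

### API

Orientations are given as a unit quaternion [w, x, y, z].
In Python, from station import ctrl, imaging, sign_off gives the robot as it stands. The module is installed in compiled form; this text tells all that it offers.
- The arm moves only by the tool arm_command, never from a script. Its argument "steps" is a list that holds one entry, the list of rows, each a list of 5 numbers: the gripper command: -1 is fully open, 1 is shut, values between are in proportion, then the shift along the tool's x, y, z in m, then the turn about the tool's z in degrees. A call has 1 to 12 rows; each row is the pose to reach, as a shift and turn from the pose commanded when the call began, along the tool's axes at that moment; what a row does not reach only later rows make up. A row lasts 1/8 s, in which the tool goes at most 62.5 mm and 10.7 degrees, less where a joint would pass 70% of its speed; a pose out of reach is approached as far as the arm can. A call with a gripper value outside its range is refused whole. The fingers move at their own pace and stop on an object; "squeeze" is the grip in N (left out, the last holds). Time passes only in rows, so rows that repeat a pose let the fingers close. It gives the time, the measured TCP pose, the force, the opening and the grip force at its end, in the units of the state.
- ctrl.observe(): the state, without advancing time (a new reading comes with each control period).
- imaging.read_camera(name): name is "side" or "top" or "wrist"; returns (picture, depth): 420x560x3 uint8, red, green, blue; 420x560 float32, mm along the optical axis (not along the pixel's ray), 0 where there is no reading.
- imaging.calibration(name): a dict with "camera_matrix" (3x3 intrinsics, pixels), "xyz" and "orientation" of the camera in the world. Camera axes: x right, y down, z forward; pixel columns grow to the right and rows downward; lengths in mm; the calibration is good to about 2 mm. A picture is of the moment at which its call begins: read the wrist's pose just before it. calibration takes no time and is no camera call; for the wrist camera it gives the pose at the moment of the call.
- sign_off(): hands the job in; it is judged then, once.
The state is a dict: "time": time; "joint_pos": joint angles; "qd": joint speeds; "tau": joint torques, N m; "eef_pos": TCP position; "tcp_rot": TCP orientation; "wrist_force": force on the tool from outside, world axes, zero at the start; "ft_torque": the same for the moment, N m; "grip_width": opening from 0.0 (shut) to 1.0 (fully open); "finger_force": force on a finger pad.
Only numpy, scipy, OpenCV 4.12 (cv2) and the standard library are available. Lean on these libraries where they do the work, as an engineer would, in place of code of your own. Each camera call takes 0.05 s, during which the arm holds its last target. There are 200 camera calls.

### The job

Measure how wide the narrow slate serving board is with the tape measure: hook the end of the tape over one long edge, draw the case back across the slate against its spring, and let the case down on the worktop beyond the opposite long edge so that its nose sits square against that edge. Then press the thumb lock fully down and leave the tape standing there, hooked and locked, so the width can be read. Work gently: do not bear down hard on the slate or the lock, do not let the blade snap back, do not drag the slate about, and leave the mug, cup, tin and peeler alone.

Things in the scene. Friction and masses are not known exactly. Their poses are not given: they have to be found in the camera images.
- tape_measure: Loose grey tape measure, 0.28 kg. Case 36 mm wide (x; 39 over the round rubber side pads, 50 mm across, centred 13 mm behind the origin and 36 mm up: grip there from above), 92 mm long (y, -46 to +46), 69 mm high with a round top. Origin: centre of the case's underside, z up. The blade leaves the nose along +y, its underside 17.2 mm above the case's underside.
- hook (a point): Lower edge of the hook's inner face (towards the case). The hook is a steel plate at the blade's end, 19 mm wide, 2 mm thick, 11 mm down from the blade's underside; blade fully in, it is 7 mm in front of the nose. The blade nods: lifted, the hook hangs about 9 mm below the level of the case's underside; standing on a surface, it rests on it.
- nose (a point): Middle of the lower front edge of the case (46 mm ahead of its origin, at underside level). The flat nose face rises from here; its two cheeks beside the blade's mouth butt against an edge.
- tape_blade (a joint): How far the blade is drawn out, m: 0 fully in, at most 0.085. A spring pulls it in with 2.4 N at 0, rising to 3.0 N at 0.08; that is enough to draw the released case along the worktop. Distance from the nose to the hook's inner face = this value + 0.007.
- tape_lock (a joint): Travel of the thumb lock, m: 0 up (open), 0.008 fully down, clamping the blade. It stays where it is left, slides straight down into the case under about 7 N and stiffens over the last 1 mm as its shoe meets the blade; 13 to 16 N brings it home, harder pressing gains nothing.
- lock_top (a point): Centre of the top face of the thumb lock, a ribbed black block 16 mm wide (x) and 15 mm long (y) on the front shoulder of the case, 37.5 mm ahead of its origin; 58 mm above the case's underside when open, 50 mm fully down. The case's top is lower than 41 mm within 18 mm of this point.
- slate: Loose dark grey slate serving board, 85 mm wide (x) by 260 mm long (y), 14 mm thick on four 3 mm rubber feet: its top is 17 mm above the worktop. About 1 kg. Origin: centre of the underside of its feet, z up. Its long edges lie at x = +42.5 and -42.5 mm.
- mug: Bystander: mug, 86 mm wide, 90 mm high; origin at the centre of its underside.
- espresso_cup: Bystander: small cup, 62 mm wide, 52 mm high; origin at the centre of its underside.
- sardine_tin: Bystander: flat tin, 63 x 105 x 25 mm; origin at the centre of its underside.
- peeler: Bystander: vegetable peeler, 170 x 25 x 18 mm; origin at the centre of its underside.

How it is judged:
By the outcome, as a careful person would: the job done as asked, in the order asked, and still so for the second after the job is handed in, with the robot touching nothing.
It also fails if it takes over 51 s, if anything falls off the work surface, if the arm or the gripper's body presses on something with over 40 N, if the wrist force passes 120 N, or if a joint passes its speed limit or range.

## Working session

There is one attempt and no reset: what is moved stays moved. The work goes in short steps, Python scripts to look and compute and a tool call to move; the robot and the scene stay as the last step left them, time stands still between calls to the robot, and variables do not carry over. Pictures are saved under pics/ and viewed, at most 10 in all, crops included, and the job is handed in when it is done.

Besides the shell and the picture viewer there is one more tool, called as name(argument=value, ...), one argument or row to a line, values as JSON. arm_command: Moves the arm, as the interface text tells. Its arguments: {"type":"object","properties":{"steps":{"type":"array","items":{"type":"array","items":{"type":"array","items":{"type":"number"}}}},"squeeze":{"type":"number"}},"required":["steps"]}

```bash
mkdir -p pics; cat > h.py <<'E'
import numpy as np, cv2
from scipy.spatial.transform import Rotation as R
from station import ctrl, imaging
def look(name):
    c=imaging.calibration(name); p,d=imaging.read_camera(name); return p,d,c
def rot(q): return R.from_quat([q[1],q[2],q[3],q[0]]).as_matrix()
def cloud(d,c):
    K=np.array(c["camera_matrix"]); v,u=np.mgrid[:d.shape[0],:d.shape[1]]
    P=np.stack([(u-K[0,2])/K[0,0]*d,(v-K[1,2])/K[1,1]*d,d],-1)
    W=P@rot(c["orientation"]).T+np.array(c["xyz"]); W[d==0]=np.nan; return W
def save(p,n): cv2.imwrite("pics/"+n,cv2.cvtColor(p,cv2.COLOR_RGB2BGR))
E
python3 - <<'E'
from h import *
s=ctrl.observe(); print(s)
for n in ("top","side"):
    p,d,c=look(n); save(p,n+"0.png"); np.savez(n+"0.npz",p=p,W=cloud(d,c)); print(n,c)
E
```

```text
{'time': 0.0, 'joint_pos': array([ 9.96710912e-01,  2.91278413e-01, -1.54149862e-01,  1.12669177e+00,
       -1.37737177e-05,  1.43152369e+00]), 'qd': array([ 5.85594837e-05, -1.57117063e-03, -7.12464585e-04,  5.25782204e-04,
       -1.80358494e-03,  1.74732126e-04]), 'tau': array([ 7.83114174e-04, -5.37141180e+01,  3.31376588e+01,  1.57066213e-02,
       -2.41394882e-04, -1.97634677e-05]), 'eef_pos': array([220.9083131 , 475.79795982, 252.72447233]), 'tcp_rot': array([-2.24644575e-04,  2.15697741e-01,  9.76459956e-01, -6.22608637e-04]), 'wrist_force': array([-0.29174184, -0.07957424,  0.12699556]), 'ft_torque': array([-0.02218047,  0.01115755,  0.03680207]), 'finger_force': 0.0, 'grip_width': 0.9973027821678186}
top {'camera_matrix': array([[466.85365027,   0.        , 276.81337248],
       [  0.        , 466.85365027, 203.09601572],
       [  0.        ,   0.        ,   1.        ]]), 'xyz': array([ 378.34860383, -144.23152452, 1149.18216236]), 'orientation': array([-0.08523402,  0.82373135, -0.55718981,  0.0611665 ])}
side {'camera_matrix': array([[400.66225639,   0.        , 277.23169548],
       [  0.        , 400.66225639, 212.50590443],
       [  0.        ,   0.        ,   1.        ]]), 'xyz': array([ 215.00884444, -757.44151355,  646.28844563]), 'orientation': array([-0.43895996,  0.86649567, -0.20742727,  0.1160747 ])}
```

View pics/top0.png

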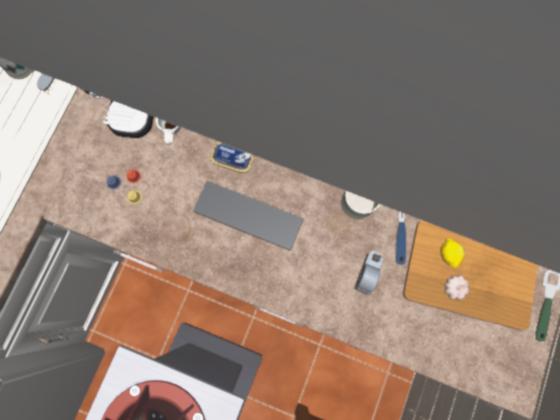

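View pics/side0.png

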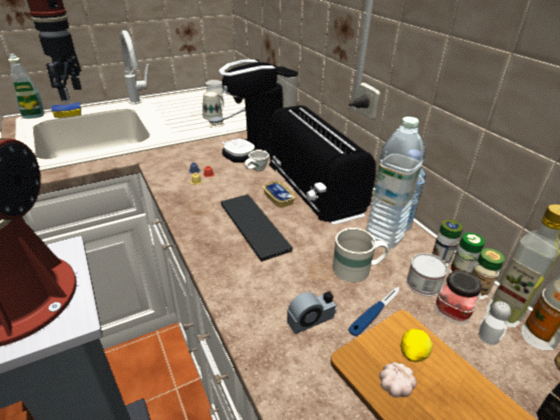

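The top view shows the slate with its centre at about (248,215) and the tape at about (371,272). The side view shows the tape's black lock and nose at about (328,298), pointing toward the wall. Next I measure both.

```bash
python3 - <<'E'
from h import *
z=np.load("top0.npz"); W=z["W"]; p=z["p"]
def box(r,zl,zh,name):
    v0,v1,u0,u1=r; w=W[v0:v1,u0:u1].reshape(-1,3); m=(w[:,2]>zl)&(w[:,2]<zh); q=w[m][:,:2].astype(np.float32)
    print(name,m.sum(),cv2.minAreaRect(q),cv2.boxPoints(cv2.minAreaRect(q)).round(),q.mean(0))
print(W[230,200],W[230,330], W[215,248])
box((175,255,185,310),9,30,"slate")
box((240,305,350,392),20,90,"tape")
box((240,305,350,392),45,90,"tapehi")
box((175,225,335,388),20,120,"mug"); box((135,172,205,258),10,60,"tin"); box((205,270,393,410),6,60,"peel");
p2=W
z=np.load("side0.npz"); W=z["W"]
box((280,335,275,345),20,90,"tapeS");box((280,335,275,345),8,25,"tapeSlow");box((190,265,215,295),9,30,"slateS")
big=cv2.resize(z["p"][270,0:0] if 0 else z["p"][180:345,210:400],None,fx=4,fy=3.6,interpolation=cv2.INTER_CUBIC)
save(big,"sidecrop.png")
E
```

```text
[473.63139827  91.90938022   2.08417796] [ 593.57318496 -207.38643941    3.07921194] [550.54856947  -5.87667115  17.50782084]
slate 3603 ((550.448486328125, -4.0744781494140625), (86.2619400024414, 260.6741943359375), 0.19688118994235992) [[ 507.  126.]
 [ 508. -135.]
 [ 594. -134.]
 [ 593.  126.]] [549.6982     -5.4347124]
tape 716 ((524.759033203125, -327.0257568359375), (39.45061492919922, 91.53491973876953), 89.88526153564453) [[ 479. -347.]
 [ 570. -347.]
 [ 571. -307.]
 [ 479. -307.]] [ 521.4499  -324.54337]
tapehi 500 ((526.0134887695312, -326.8453369140625), (88.76874542236328, 39.31392288208008), 0.5588225722312927) [[ 481. -308.]
 [ 482. -347.]
 [ 571. -346.]
 [ 570. -307.]] [ 515.87756 -325.56546]
mug 312 ((665.3798217773438, -246.6790008544922), (50.64918518066406, 83.84295654296875), 4.450185775756836) [[ 637. -207.]
 [ 643. -290.]
 [ 694. -287.]
 [ 687. -203.]] [ 653.102   -241.14195]
tin 835 ((666.9586181640625, 90.333984375), (105.40740966796875, 58.01695251464844), 89.72573852539062) [[638.  38.]
 [696.  37.]
 [696. 143.]
 [638. 143.]] [668.57935  90.96467]
peel 459 ((633.1018676757812, -379.1018371582031), (139.4664764404297, 34.19379806518555), 20.26235008239746) [[ 562. -387.]
 [ 574. -419.]
 [ 704. -371.]
 [ 693. -339.]] [ 627.14874 -378.93045]
tapeS 1209 ((526.1751708984375, -329.33563232421875), (92.07103729248047, 39.97490310668945), 0.980021595954895) [[ 480. -310.]
 [ 480. -350.]
 [ 573. -349.]
 [ 572. -309.]] [ 517.8629  -335.73654]
tapeSlow 254 ((528.6192626953125, -339.6372985839844), (32.147945404052734, 104.52014923095703), 77.57881927490234) [[ 474. -344.]
 [ 576. -367.]
 [ 583. -335.]
 [ 481. -313.]] [ 517.8986  -342.19006]
slateS 2517 ((615.359619140625, -5.6609954833984375), (262.6680603027344, 215.13555908203125), 89.81915283203125) [[ 507. -137.]
 [ 723. -137.]
 [ 723.  125.]
 [ 508.  126.]] [565.8226     -7.8700495]
```

View pics/sidecrop.png

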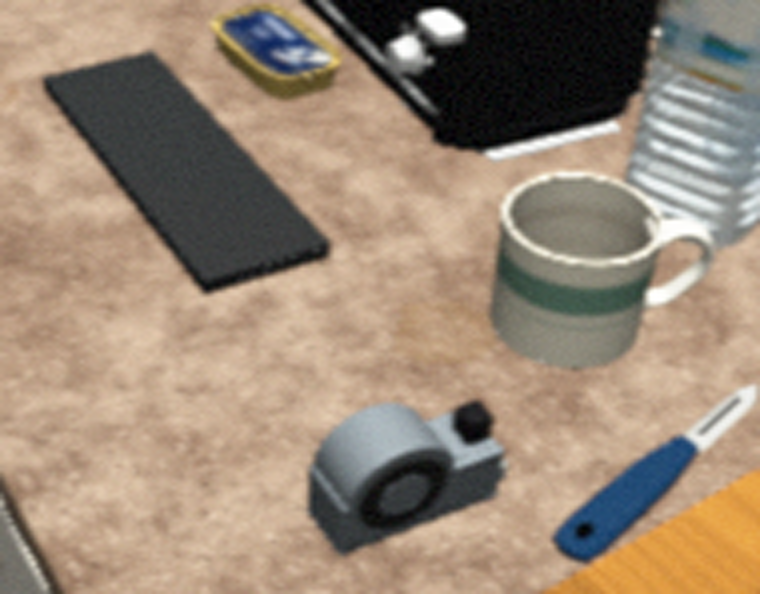

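The nose points +x. The tape origin is about (525.5,-328) and the slate edges are at about x=507.5 and 593, lying along y, so the tape is already square to the slate. I go above the tape first.

arm_command(
  steps=[
    [[-1,-0.05,-0.05,0.01,-3],[-1,-0.1,-0.1,0.02,-6],[-1,-0.15,-0.15,0.03,-9],[-1,-0.2,-0.2,0.04,-12],[-1,-0.25,-0.25,0.05,-15],[-1,-0.3,-0.3,0.06,-18],[-1,-0.35,-0.35,0.07,-20],[-1,-0.4,-0.4,0.07,-22],[-1,-0.45,-0.45,0.07,-24],[-1,-0.5,-0.5,0.07,-25],[-1,-0.55,-0.55,0.07,-25],[-1,-0.6,-0.607,0.07,-25]],
  ],
)

```text
time: 1.6
eef_pos: [475.7, -226.7, 183.6]
tcp_rot: [-0.0, -0.001, 1.0, 0.0]
wrist_force: [0.2, 0.4, -0.4]
grip_width: 1.004
finger_force: 0.0
```

arm_command(
  steps=[
    [[-1,0,0,0,0],[-1,0,0,0,0]],
  ],
)

```text
time: 1.85
eef_pos: [474.8, -224.1, 183.3]
tcp_rot: [-0.001, -0.0, 1.0, 0.001]
wrist_force: [-0.3, 0.4, -0.1]
grip_width: 1.001
finger_force: 0.0
```

arm_command(
  steps=[
    [[-1,-0.018,-0.052,0.02,0],[-1,-0.0375,-0.104,0.03,0],[-1,-0.0375,-0.104,0.03,0],[-1,-0.0375,-0.104,0.03,0]],
  ],
)

```text
time: 2.35
eef_pos: [512.8, -326.8, 153.7]
tcp_rot: [-0.0, -0.001, 1.0, 0.001]
wrist_force: [-0.6, 0.6, -0.3]
grip_width: 1.0
finger_force: 0.0
```

```bash
python3 - <<'E'
from h import *
print(ctrl.observe()["eef_pos"])
p,d,c=look("wrist"); save(p,"w1.png"); W=cloud(d,c); np.savez("w1.npz",p=p,W=W); print(c["xyz"])
w=W.reshape(-1,3)
for lo,hi in ((10,100),(25,100),(52,100)):
    m=(w[:,2]>lo)&(w[:,2]<hi)&(abs(w[:,0]-525)<70)&(abs(w[:,1]+328)<40)
    print(lo,m.sum(),cv2.minAreaRect(w[m][:,:2].astype(np.float32)),w[m].min(0),w[m].max(0))
E
```

```text
[ 512.76940555 -326.84174612  153.72702398]
[ 442.80676474 -327.30821721  273.75351768]
10 6493 ((525.47998046875, -327.9903564453125), (38.88823699951172, 91.81693267822266), 89.7934341430664) [ 479.61031499 -347.42021248   10.79774504] [ 571.45125198 -308.42230232   70.53724199]
25 6365 ((525.522216796875, -327.9905090332031), (38.88823699951172, 91.73246002197266), 89.7934341430664) [ 479.61535341 -347.42021248   26.17792929] [ 571.45125198 -308.42230232   70.53724199]
52 4423 ((527.6277465820312, -327.92425537109375), (85.12574005126953, 38.85763931274414), 0.5161625742912292) [ 485.03338089 -347.4108824    52.01428127] [ 570.15995065 -308.53693296   70.53724199]
```

View pics/w1.png

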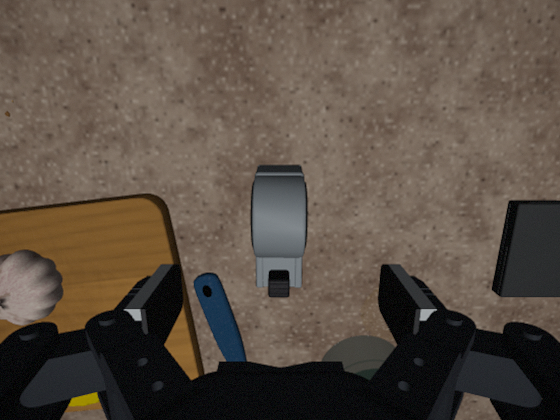

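The tape is centred at about (280,230) px with its lock at (279,284), measured at (525.5,-328) and square to the axes; the peeler and board are clear of the fingers. I descend and grip.

arm_command(
  steps=[
    [[-1,0,-0.001,0.04,0],[-1,0,-0.001,0.08,0],[-1,0,-0.001,0.105,0],[-1,0,-0.001,0.117,0],[-1,0,-0.001,0.117,0],[0.3,0,-0.001,0.117,0],[0.5,0,-0.001,0.117,0],[0.7,0,-0.001,0.117,0],[1,0,-0.001,0.117,0],[1,0,-0.001,0.117,0],[1,0,-0.001,0.117,0]],
  ],
  squeeze=40,
)

```text
time: 3.78
eef_pos: [513.6, -329.9, 37.8]
tcp_rot: [0.001, -0.001, 1.0, -0.0]
wrist_force: [-0.3, 0.7, 6.5]
grip_width: 0.452
finger_force: 41.5
```

arm_command(
  steps=[
    [[1,0,0,-0.02,0],[1,0,0,-0.055,0],[1,0,0.03,-0.07,0],[1,-0.01,0.08,-0.07,0],[1,-0.02,0.13,-0.07,0],[1,-0.024,0.18,-0.07,0],[1,-0.024,0.23,-0.07,0],[1,-0.024,0.27,-0.07,0],[1,-0.024,0.29,-0.07,0],[1,-0.024,0.3,-0.07,0],[1,-0.024,0.3,-0.07,0],[1,-0.024,0.3,-0.07,0]],
  ],
)

```text
time: 5.28
eef_pos: [536.8, -30.6, 106.9]
tcp_rot: [0.0, -0.0, 1.0, -0.0]
wrist_force: [0.0, -0.5, -2.2]
grip_width: 0.451
finger_force: 41.0
```

```bash
python3 - <<'E'
from h import *
print(ctrl.observe()["eef_pos"])
for n in ("wrist","side","top"):
    p,d,c=look(n); W=cloud(d,c); np.savez(n+"2.npz",p=p,W=W)
    w=W.reshape(-1,3)
    if n=="wrist": P=p
    if n=="side": S=p
    for lo,hi in ((11,22),(55,100)):
        m=(w[:,2]>lo)&(w[:,2]<hi)&(abs(w[:,0]-545)<80)&(abs(w[:,1]+30)<(40 if lo>50 else 160))
        if m.sum(): print(n,lo,m.sum(),cv2.minAreaRect(w[m][:,:2].astype(np.float32)),w[m].min(0),w[m].max(0))
s=S[150:290,190:340]; s=cv2.resize(s,(450,420),interpolation=cv2.INTER_CUBIC)
save(np.hstack([cv2.resize(P,(350,420))*1,s]),"c2.png")
E
```

```text
[536.8240307  -30.55903465 106.86433542]
wrist 11 31658 ((550.7763061523438, -4.4044342041015625), (260.31085205078125, 85.09021759033203), 89.98751068115234) [ 508.20512661 -134.56817209   11.00036395] [593.33179622 125.75092266  18.07386324]
wrist 55 1632 ((516.1875, -30.86800765991211), (66.05632781982422, 26.552217483520508), 89.90203857421875) [502.92057975 -63.91851631  68.63622527] [529.51180486   2.13751674  99.98556231]
side 11 1682 ((551.56201171875, -5.0187530517578125), (263.713134765625, 86.38993835449219), 89.98341369628906) [ 508.34120845 -136.87817865   11.00015442] [594.7323946  126.8353368   19.61048672]
side 55 390 ((553.9732666015625, -44.01696014404297), (42.656822204589844, 106.48592376708984), 83.51493072509766) [502.74462234 -64.09749915  59.48840388] [607.9415305  -16.99411633  99.91752224]
top 11 999 ((550.4676513671875, -65.52316284179688), (85.616943359375, 137.81735229492188), 0.23768417537212372) [ 507.40878334 -134.30385966   11.1376164 ] [593.46506392   3.20813289  21.94000386]
top 55 31 ((507.68182373046875, -38.480716705322266), (15.29346752166748, 46.80548095703125), 28.57912254333496) [502.48045063 -56.10959108  72.2442355 ] [524.47729893 -14.27144898  99.92827883]
```

View pics/c2.png

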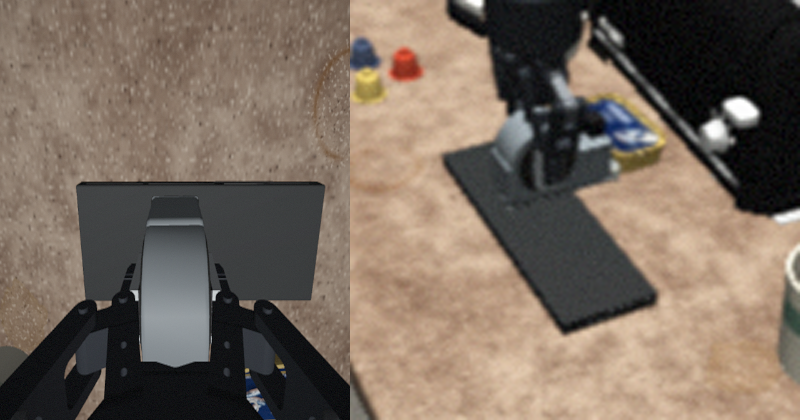

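The slate edges measure x=508.2 and 593.3, and the tape hangs level with its hook at about x=602–604, beyond the far edge. I lower and start drawing back.

arm_command(
  steps=[
    [[1,0,0,0.015,0],[1,0,0,0.03,0],[1,0,0,0.042,0],[1,0,0,0.0475,0],[1,0,0,0.0495,0],[1,0,0,0.0495,0],[1,0,0,0.0495,0]],
  ],
)

```text
time: 6.3
eef_pos: [537.0, -29.5, 57.8]
tcp_rot: [0.0, -0.001, 1.0, -0.0]
wrist_force: [0.0, -0.1, -2.1]
grip_width: 0.45
finger_force: 41.1
```

arm_command(
  steps=[
    [[1,0.005,0,0,0],[1,0.01,0,0,0],[1,0.015,0,0,0],[1,0.02,0,0,0],[1,0.02,0,0,0],[1,0.02,0,0,0]],
  ],
)

```text
time: 7.05
eef_pos: [517.1, -29.6, 57.5]
tcp_rot: [0.0, -0.001, 1.0, -0.0]
wrist_force: [3.3, -0.1, -2.3]
grip_width: 0.453
finger_force: 41.1
```

```bash
python3 - <<'E'
from h import *
print(ctrl.observe()["eef_pos"],ctrl.observe()["wrist_force"])
p,d,c=look("side"); W=cloud(d,c); np.savez("side3.npz",p=p,W=W); save(cv2.resize(p[150:270,210:330],(600,600),interpolation=cv2.INTER_CUBIC),"s3.png")
w=W.reshape(-1,3)
m=(w[:,2]>22)&(w[:,2]<45)&(abs(w[:,0]-590)<25)&(abs(w[:,1]+30)<25)
print(m.sum(),w[m].min(0),w[m].max(0))
p,d,c=look("wrist"); w=cloud(d,c).reshape(-1,3)
m=(w[:,2]>11)&(w[:,2]<19)&(abs(w[:,0]-545)<80)
print(cv2.minAreaRect(w[m][:,:2].astype(np.float32)))
E
```

```text
[517.06137177 -29.61344649  57.53696768] [ 3.32777829 -0.13768165 -2.34419551]
49 [565.75748676 -48.67058027  22.18006689] [598.94670334 -20.84100402  44.42481756]
((550.85205078125, -4.7826080322265625), (260.59234619140625, 86.22606658935547), 89.97168731689453)
```

View pics/s3.png

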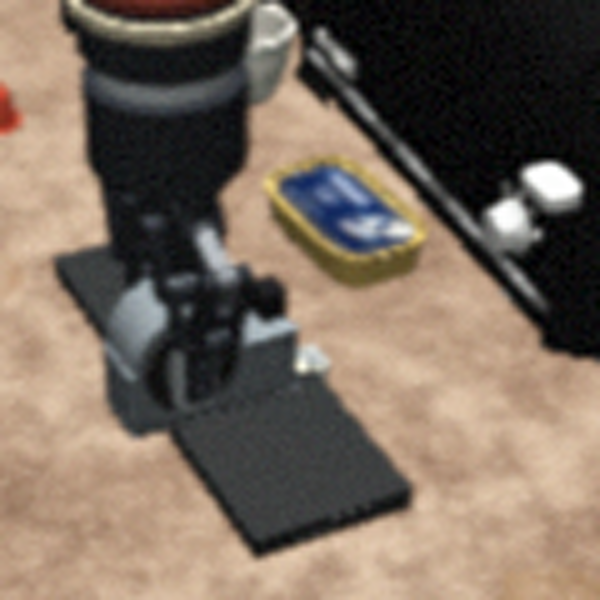

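The blade's end shows at about (312,360) at the far edge, and a steady 3.3 N pulls along +x, so the hook has caught. I keep drawing.

arm_command(
  steps=[
    [[1,0.006,0,0,0],[1,0.013,0,0,0],[1,0.02,0,0,0],[1,0.027,0,0,0],[1,0.034,0,0,0],[1,0.041,0,0,0],[1,0.048,0,0,0],[1,0.055,0,0,0],[1,0.061,0,0,0],[1,0.066,0,0,0],[1,0.0695,0,0,0],[1,0.0695,0,0,0]],
  ],
)

```text
time: 8.65
eef_pos: [447.0, -29.6, 57.4]
tcp_rot: [-0.0, -0.001, 1.0, 0.0]
wrist_force: [2.8, -0.4, -2.2]
grip_width: 0.453
finger_force: 41.0
```

```bash
python3 - <<'E'
from h import *
print(ctrl.observe()["eef_pos"],ctrl.observe()["wrist_force"])
for n in ("wrist","side"):
    p,d,c=look(n); W=cloud(d,c); np.savez(n+"4.npz",p=p,W=W); w=W.reshape(-1,3)
    if n=="wrist": P=p
    else: S=p
    m=(w[:,2]>11)&(w[:,2]<19)&(abs(w[:,0]-545)<80)&(abs(w[:,1]+5)<150)
    print(n,cv2.minAreaRect(w[m][:,:2].astype(np.float32)))
    for z0 in (20,30,40,50,60,70,80):
        m=(w[:,2]>z0)&(w[:,2]<z0+10)&(abs(w[:,0]-490)<130)&(abs(w[:,1]+30)<17)
        if m.sum(): print(n,z0,m.sum(),w[m].min(0).round(1),w[m].max(0).round(1))
save(np.hstack([P[100:400,80:480],cv2.resize(S[150:270,210:330],(300,300),interpolation=cv2.INTER_CUBIC)]),"c4.png")
E
```

```text
[447.00885637 -29.59973813  57.39389734] [ 2.81784622 -0.42140935 -2.18590958]
wrist ((532.5118408203125, -4.34588623046875), (49.81858825683594, 259.8823547363281), 0.0909191370010376)
wrist 20 337 [413.2 -46.9  20. ] [414.5 -13.2  30. ]
wrist 30 414 [413.1 -46.9  30.1] [414.6 -13.1  40. ]
wrist 40 518 [413.1 -46.9  40. ] [414.6 -13.1  50. ]
wrist 50 1202 [413.1 -47.   50. ] [417. -13.  60.]
wrist 60 1592 [414.5 -47.   60. ] [420.7 -13.   70. ]
wrist 70 3328 [417. -47.  70.] [428.4 -13.   80. ]
wrist 80 9134 [424.5 -47.   80. ] [456.  -13.   89.6]
side ((540.5266723632812, -4.6410369873046875), (263.3053283691406, 115.31854248046875), 89.62276458740234)
side 20 206 [414.1 -46.9  20.1] [597.4 -13.   29.9]
side 30 67 [414.2 -46.9  30. ] [529.5 -15.7  39.5]
side 40 43 [414.5 -47.   40. ] [504.5 -20.   49.7]
side 50 99 [414.2 -47.   50.2] [505.7 -13.2  60. ]
side 60 66 [417.  -46.6  60. ] [504.5 -15.2  69.8]
side 70 85 [418.6 -46.9  70.1] [505.  -13.7  80. ]
side 80 48 [426.9 -46.8  80.1] [455.2 -13.7  88.4]
```

View pics/c4.png

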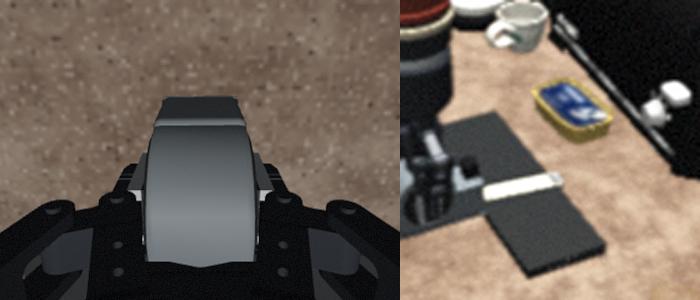

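The blade lies across the slate with its end at the far edge. The nose is at about x=505 and the near edge at about 508. I back off 1 mm more and lower.

arm_command(
  steps=[
    [[1,0.001,0,0,0],[1,0.001,0,0.005,0],[1,0.001,0,0.01,0],[1,0.001,0,0.014,0],[1,0.001,0,0.017,0],[1,0.001,0,0.0185,0],[1,0.001,0,0.0185,0],[1,0.001,0,0.0185,0]],
  ],
)

```text
time: 9.75
eef_pos: [446.3, -29.7, 39.0]
tcp_rot: [0.0, -0.001, 1.0, -0.0]
wrist_force: [3.1, 0.2, -2.4]
grip_width: 0.451
finger_force: 41.0
```

arm_command(
  steps=[
    [[1,0,0,0.0005,0],[1,0,0,0.001,0],[1,0,0,0.001,0]],
  ],
)

```text
time: 10.12
eef_pos: [446.2, -29.6, 37.9]
tcp_rot: [-0.0, -0.001, 1.0, -0.0]
wrist_force: [3.4, -0.7, -1.3]
grip_width: 0.45
finger_force: 41.0
```

arm_command(
  steps=[
    [[1,0,0,0.0003,0],[1,-0.001,0,0.0003,0],[1,-0.002,0,0.0003,0],[1,-0.002,0,0.0003,0]],
  ],
)

```text
time: 10.62
eef_pos: [447.6, -29.6, 37.8]
tcp_rot: [-0.0, -0.001, 1.0, -0.0]
wrist_force: [-0.6, -0.1, 6.2]
grip_width: 0.453
finger_force: 41.8
```

arm_command(
  steps=[
    [[1,-0.001,0,0,0],[1,-0.001,0,0,0]],
  ],
)

```text
time: 10.88
eef_pos: [448.6, -29.6, 37.8]
tcp_rot: [-0.001, -0.001, 1.0, -0.0]
wrist_force: [-0.9, -0.6, 6.6]
grip_width: 0.449
finger_force: 41.9
```

arm_command(
  steps=[
    [[1,-0.001,0,0,0],[1,-0.001,0,0,0]],
  ],
)

```text
time: 11.12
eef_pos: [449.6, -29.6, 37.8]
tcp_rot: [-0.0, -0.001, 1.0, -0.0]
wrist_force: [-0.4, -1.2, 6.1]
grip_width: 0.45
finger_force: 41.9
```

The case is down and nearly butting. I release it gently so the spring seats it, then look.

arm_command(
  steps=[
    [[0.05,0,0,0,0],[-0.1,0,0,0,0],[-0.4,0,0,0,0],[-0.8,0,0,0,0],[-0.8,0,0,0,0],[-0.8,0,0,-0.04,0],[-0.8,0,0,-0.1,0],[-0.8,0.04,0,-0.15,0],[-0.8,0.04,0,-0.15,0],[-0.8,0.04,0,-0.15,0]],
  ],
)

```text
time: 12.38
eef_pos: [410.4, -29.8, 187.5]
tcp_rot: [0.0, -0.001, 1.0, -0.0]
wrist_force: [0.7, 0.1, -0.2]
grip_width: 0.899
finger_force: 0.0
```

```bash
python3 - <<'E'
from h import *
print(ctrl.observe()["eef_pos"],ctrl.observe()["wrist_force"])
for n in ("wrist","side"):
    p,d,c=look(n); W=cloud(d,c); np.savez(n+"5.npz",p=p,W=W); w=W.reshape(-1,3)
    if n=="wrist": P=p
    else: S=p
    m=(w[:,2]>11)&(w[:,2]<19)&(abs(w[:,0]-560)<80)&(abs(w[:,1]+5)<150)&(abs(w[:,1]+30)>25)
    print(n,cv2.minAreaRect(w[m][:,:2].astype(np.float32)))
    m=(w[:,2]>25)&(w[:,2]<80)&(abs(w[:,0]-460)<70)&(abs(w[:,1]+30)<35)
    print(n,cv2.minAreaRect(w[m][:,:2].astype(np.float32)),w[m].min(0),w[m].max(0))
    m=(w[:,2]>53)&(w[:,2]<66)&(w[:,0]>485)&(w[:,0]<520)&(abs(w[:,1]+30)<15)
    if m.sum(): print("lock",m.sum(),w[m].min(0),w[m].max(0),w[m].mean(0))
save(np.hstack([P[60:420,60:500],cv2.resize(S[150:270,210:330],(360,360),interpolation=cv2.INTER_CUBIC)]),"c5.png")
E
```

```text
[410.4233872  -29.75156608 187.50616921] [ 0.68727395  0.05995502 -0.21708261]
wrist ((550.562255859375, -4.92181396484375), (259.5503234863281, 86.82991790771484), 89.67406463623047)
wrist ((461.79852294921875, -29.7047119140625), (39.06782913208008, 91.65771484375), 89.88573455810547) [415.96971626 -49.22055816  25.01079131] [507.63804091 -10.13019082  70.22402027]
lock 316 [491.88268077 -37.46415037  53.05102827] [507.63804091 -21.81581044  58.99389347] [498.48054877 -29.60142392  56.43450585]
side ((551.166015625, -4.1602630615234375), (86.24561309814453, 265.6598205566406), 0.2490464299917221)
side ((462.59210205078125, -31.521329879760742), (92.35904693603516, 40.49981689453125), 0.19757775962352753) [416.44219493 -51.73502066  25.01209023] [508.82421037 -11.17775968  69.81764198]
lock 33 [493.64267177 -39.72719481  53.42162298] [507.41062746 -20.98452353  58.87190715] [500.06759209 -31.54481314  56.49041676]
```

View pics/c5.png

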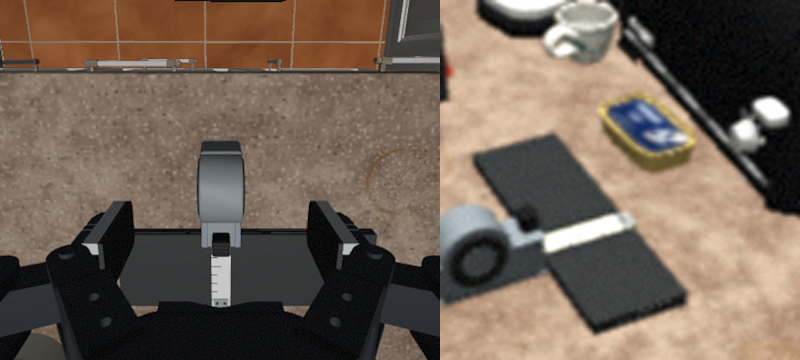

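The case is seated square with its nose at x≈507.7 on the near edge, and the hook holds the far edge. The lock is at about (499.3,-29.7). I close the fingers and go above it.

arm_command(
  steps=[
    [[0,-0.045,0,0,0],[1,-0.089,0,0,0],[1,-0.089,0,0.03,0],[1,-0.089,0,0.06,0],[1,-0.089,0,0.085,0],[1,-0.089,0,0.097,0],[1,-0.089,0,0.097,0],[1,-0.089,0,0.097,0]],
  ],
)

```text
time: 13.48
eef_pos: [499.7, -29.6, 91.1]
tcp_rot: [0.0, -0.001, 1.0, -0.0]
wrist_force: [0.6, 0.1, -0.2]
grip_width: -0.001
finger_force: 0.0
```

arm_command(
  steps=[
    [[1,0,0,0.003,0],[1,0,0,0.006,0],[1,0,0,0.008,0],[1,0,0,0.009,0],[1,0,0,0.009,0]],
  ],
)

```text
time: 14.1
eef_pos: [499.1, -29.6, 81.5]
tcp_rot: [-0.0, -0.001, 1.0, 0.0]
wrist_force: [-0.0, 0.2, 0.4]
grip_width: -0.002
finger_force: 0.0
```

arm_command(
  steps=[
    [[1,0,0,0.001,0],[1,0,0,0.002,0],[1,0,0,0.003,0],[1,0,0,0.004,0],[1,0,0,0.004,0]],
  ],
)

```text
time: 14.72
eef_pos: [499.6, -29.6, 77.9]
tcp_rot: [0.0, -0.001, 1.0, -0.0]
wrist_force: [0.1, 0.2, 4.6]
grip_width: 0.0
finger_force: 2.3
```

arm_command(
  steps=[
    [[1,0,0,0.001,0],[1,0,0,0.002,0],[1,0,0,0.003,0],[1,0,0,0.003,0]],
  ],
)

```text
time: 15.22
eef_pos: [499.6, -29.6, 74.9]
tcp_rot: [0.0, -0.001, 1.0, -0.0]
wrist_force: [-0.3, -0.1, 4.9]
grip_width: 0.0
finger_force: 2.4
```

arm_command(
  steps=[
    [[1,0,0,0.0005,0],[1,0,0,0.001,0],[1,0,0,0.0015,0],[1,0,0,0.0015,0]],
  ],
)

```text
time: 15.72
eef_pos: [499.6, -29.6, 73.4]
tcp_rot: [0.0, -0.001, 1.0, -0.0]
wrist_force: [0.1, 0.2, 5.6]
grip_width: 0.0
finger_force: 2.9
```

arm_command(
  steps=[
    [[1,0,0,0.0005,0],[1,0,0,0.0005,0]],
  ],
)

```text
time: 15.98
eef_pos: [499.6, -29.6, 73.0]
tcp_rot: [0.0, -0.001, 1.0, -0.0]
wrist_force: [-1.4, 0.3, 5.9]
grip_width: -0.0
finger_force: 2.9
```

arm_command(
  steps=[
    [[1,0,0,0.0004,0],[1,0,0,0.0004,0]],
  ],
)

```text
time: 16.23
eef_pos: [499.6, -29.6, 72.6]
tcp_rot: [0.0, -0.001, 1.0, -0.0]
wrist_force: [0.1, 1.2, 7.8]
grip_width: -0.003
finger_force: 3.6
```

Force is starting to rise, so I take small steps from here.

arm_command(
  steps=[
    [[1,0,0,0.0003,0],[1,0,0,0.0003,0]],
  ],
)

```text
time: 16.48
eef_pos: [499.6, -29.6, 72.4]
tcp_rot: [0.001, -0.001, 1.0, -0.0]
wrist_force: [-0.5, 0.6, 8.6]
grip_width: -0.001
finger_force: 4.3
```

arm_command(
  steps=[
    [[1,0,0,0.0003,0],[1,0,0,0.0003,0]],
  ],
)

```text
time: 16.73
eef_pos: [499.6, -29.6, 72.2]
tcp_rot: [0.001, -0.001, 1.0, -0.0]
wrist_force: [-1.5, 0.9, 9.2]
grip_width: 0.005
finger_force: 5.0
```

arm_command(
  steps=[
    [[1,0,0,0.0004,0],[1,0,0,0.0004,0],[1,0,0,0.0004,0]],
  ],
)

```text
time: 17.1
eef_pos: [499.6, -29.6, 72.0]
tcp_rot: [0.001, -0.001, 1.0, -0.0]
wrist_force: [-2.9, 0.0, 12.0]
grip_width: 0.002
finger_force: 6.4
```

arm_command(
  steps=[
    [[1,0,0,0.0003,0],[1,0,0,0.0003,0],[1,0,0,0.0003,0]],
  ],
)

```text
time: 17.48
eef_pos: [499.7, -29.6, 72.0]
tcp_rot: [0.001, -0.001, 1.0, -0.0]
wrist_force: [-4.3, 0.1, 16.0]
grip_width: -0.003
finger_force: 8.3
```

It has bottomed out at 16 N with z steady at 72.0. I lift straight off and check.

arm_command(
  steps=[
    [[1,0,0,0,0],[1,0,0,-0.002,0],[1,0,0,-0.01,0],[1,0,0,-0.04,0],[1,0,0,-0.08,0],[1,0.045,0,-0.115,0],[1,0.09,0,-0.115,0],[1,0.09,0,-0.115,0],[1,0.09,0,-0.115,0]],
  ],
)

```text
time: 18.6
eef_pos: [409.8, -29.9, 186.3]
tcp_rot: [0.001, -0.001, 1.0, -0.0]
wrist_force: [0.6, -0.2, -0.1]
grip_width: -0.0
finger_force: 0.0
```

```bash
python3 - <<'E'
from h import *
for n in ("wrist","side"):
    p,d,c=look(n); W=cloud(d,c); w=W.reshape(-1,3)
    if n=="wrist": P=p
    else: S=p
    m=(w[:,2]>11)&(w[:,2]<19)&(abs(w[:,0]-560)<80)&(abs(w[:,1]+5)<150)&(abs(w[:,1]+30)>25)
    print(n,cv2.minAreaRect(w[m][:,:2].astype(np.float32)))
    m=(w[:,2]>25)&(w[:,2]<80)&(abs(w[:,0]-460)<70)&(abs(w[:,1]+30)<35)
    print(n,cv2.minAreaRect(w[m][:,:2].astype(np.float32)),w[m].max(0))
    m=(w[:,2]>43)&(w[:,2]<66)&(w[:,0]>494)&(w[:,0]<506)&(abs(w[:,1]+30)<7)
    print("lock z",m.sum(),np.median(w[m][:,2]))
    m=(w[:,2]>14)&(w[:,2]<30)&(w[:,0]>580)&(abs(w[:,1]+30)<9)&(w[:,0]<620)
    if m.sum(): print("hook",w[m].max(0))
save(np.hstack([P[60:420,60:500],cv2.resize(S[150:270,210:330],(360,360),interpolation=cv2.INTER_CUBIC)]),"c6.png")
E
```

```text
wrist ((550.12353515625, -4.9538116455078125), (259.4860534667969, 85.95307922363281), 89.56786346435547)
wrist ((434.3919982910156, -29.773786544799805), (36.13994216918945, 39.023040771484375), 0.1410003900527954) [452.50797341 -10.26400962  69.18375554]
lock z 0 nan
hook [591.4008578  -23.42080452  19.30291972]
side ((552.0750732421875, -4.55682373046875), (87.31793212890625, 263.88922119140625), 0.05059941112995148)
side ((463.36083984375, -31.620994567871094), (92.2530288696289, 41.917781829833984), 0.13345575332641602) [509.51977758 -10.61786541  70.24266708]
lock z 18 49.36805060814709
hook [596.64292769 -21.98002827  19.68167768]
  return _methods._mean(a, axis=axis, dtype=dtype,
  ret = ret.dtype.type(ret / rcount)
```

View pics/c6.png

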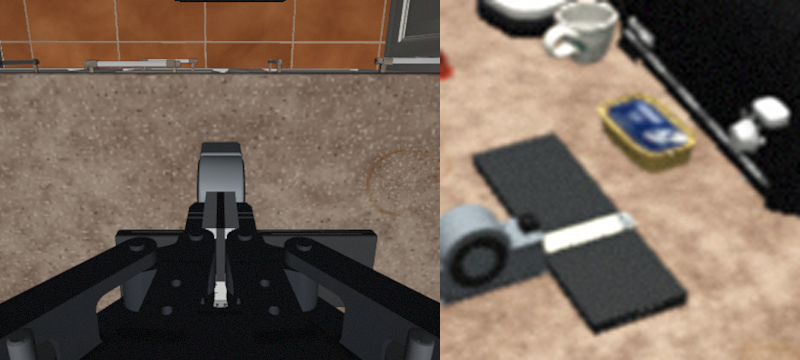

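The lock top reads about 49.4 mm (50 is fully down). The nose is at the near edge, the blade lies across the slate hooked on the far edge, and nothing else has moved. I hand in.

```bash
python3 -c "from station import sign_off; print(sign_off())"
```

```text
the job is handed in; nothing more can be done
None
```

The job is handed in: the tape is hooked over the slate's far long edge, its nose sits square against the near edge, and the thumb lock is fully down (pressed with about 16 N), with the robot clear at about 19 s on its clock.

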